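Hang the dish carriers on the drying rail and lock it

TASK

Put the porcelain dishes away: slide the drying rail's keeper by its black grip fully out to its open stop, then hang every dish carrier that stands on the shelf on the rail through the gap and slide each along until its whole hook is past the dark mark, under the guard strip. When all hang there at rest, slide the keeper fully home to its locked stop; leave the beakers and the Büchner funnel alone.

Things in the scene. Friction and masses are not known exactly. Their poses are not given: they have to be found in the camera images.
- carrier1: dish carrier (1 of 4 alike, 3 or 4 present): rigid steel hanger, 147 mm tall, 0.25 kg, standing on a 60 x 60 mm foot, 6 mm thick, bearing a fixed 48 mm wide porcelain dish, top 26 mm up. Origin: centre of the foot's underside, z up, turned up to 0.5 rad. White grip fin on top, centred at x 0, y 0: 10 mm thick (y), 36 mm long (x), 97 to 147 mm up; the weight is below it.
- carrier2: as carrier1, or absent. The hook of all four, in their frame: an inverted V open downwards under the fin, 24 mm wide (y), seats a 12 mm rail lying along y with its axis at x 0, 85 mm up. Leg from foot to hook at x -29 to -24; free tip at x +16 to +20 reaches down to 63 mm up, foot and dish below. So it goes on from the leg's side: raised 30 to 50 mm above its hung height, moved in along +x, then lowered.
- carrier3: as carrier1, or absent. All four have a flat tail 24 mm wide (y) sticking out from the hook to x +38, 88 to 94 mm up; hung, it must point to the guard strip's side (rail frame's +x). A carrier hung on the rail has its origin at x 0, z 55 mm in the rail's frame, swings a little and may rest tilted some degrees.
- carrier4: as carrier1, or absent. Origin: centre of the foot's underside
- rail: drying rail on a fixed plywood base (x -45 to +75, y -250 to +300 mm, 8 mm thick). Origin: base underside (z 0) beneath the rail; z up; turned up to 0.12 rad. In its frame a 12 mm round steel rail runs along y at x 0, z 140 mm, between end posts at y -119 and +290 (8 mm thick, 22 mm wide, tops at 148 mm). Four 8 mm posts at x 62 carry strip and keeper.
- mark (a point): the mark: dark ring, 8 mm wide, on the rail's axis at rail frame y 0, z 140 mm. From it to the post at y +286 is the parking length, room for four carriers (60 mm wide each) side by side. A fixed guard strip lies over their tails all along it (x 24 to 34, y 0 to 290, z 158 to 163 mm): carriers are slid in under it along +y and can rise only 9 mm there.
- gap (a point): middle of the gap, on the rail's axis (rail frame x 0, y -57, z 140 mm). Only here, y -114 to 0 and with the keeper open, can a carrier be put on the rail or taken off: brought up from the rail frame's -x side (the robot's), foot below and hook tip above the rail, moved along +x, then lowered into its seat.
- keeper (a joint): travel of the keeper slide in m: 0 = locked at its end stop (its steel bar, 10 x 112 mm, 5 mm thick, then covers the gap in line with the guard strip); 0.11 = open at the other end stop. Opens towards the rail frame's -y. About 2.5 N of friction; stays where it is left. Starts locked or part open.
- keeper_grip (a point): grasp point on the keeper's upright black grip block (14 mm along the rail frame's x, 30 mm along y, 47 mm tall; the point is on its centre line, 20 mm below its top). At joint 0 it lies at x 29, y -99, z 190 mm in the rail frame; it moves with the keeper.
- beakers: two nested glass beakers, 78 mm wide, 130 mm tall, loose bystander. Origin: centre of the underside
- buchner: white porcelain Büchner funnel standing mouth down, 82 mm wide, 125 mm tall, loose bystander. Origin: centre of the underside
Things that resemble listed ones, but are neither listed nor needed, are in the scene too. What is shaped like the carrier2 but blue or red is not meant.

How it is judged (in metres and radians):
On the way, in this order (a step that is already met when the one before it is completed fails the run):
1. the keeper is slid out to its open end stop (value of joint keeper above 0.103 m), for 0.2 s.
2. with the keeper open, every carrier present hangs on the rail with its hook past the mark, released (value of joint keeper above 0.07 m and z of carrier1 in the frame of rail between 0.045 and 0.072 m and x of carrier1 in the frame of rail between -0.025 and 0.025 m and y of each of carrier1, carrier2, carrier3, carrier4 in the frame of rail above 0.012 m and angle between each of carrier1, carrier2, carrier3, carrier4's own z axis and vertical below 0.26 rad and linear speed of each of carrier1, carrier2, carrier3, carrier4 below 0.05 m/s and z of carrier2 in the frame of rail between 0.045 and 0.072 m and x of carrier2 in the frame of rail between -0.025 and 0.025 m and z of carrier3 in the frame of rail between 0.045 and 0.072 m and x of carrier3 in the frame of rail between -0.025 and 0.025 m and z of carrier4 in the frame of rail between 0.045 and 0.072 m and x of carrier4 in the frame of rail between -0.025 and 0.025 m and contact force between the fingers and carrier1 below 0.05 N and contact force between the fingers and carrier2 below 0.05 N and contact force between the fingers and carrier3 below 0.05 N and contact force between the fingers and carrier4 below 0.05 N), for 0.2 s.
At the end, for the whole second after the job is handed in: The keeper is within 7 mm of its locked stop and every carrier present hangs upright (within 15 degrees) and at rest on the rail, its centre at least 12 mm past the mark (its whole hook, 24 mm wide, on the parking side) (value of joint keeper below 0.007 m and z of carrier1 in the frame of rail between 0.045 and 0.072 m and x of carrier1 in the frame of rail between -0.025 and 0.025 m and y of each of carrier1, carrier2, carrier3, carrier4 in the frame of rail above 0.012 m and angle between each of carrier1, carrier2, carrier3, carrier4's own z axis and vertical below 0.26 rad and linear speed of each of carrier1, carrier2, carrier3, carrier4 below 0.05 m/s and z of carrier2 in the frame of rail between 0.045 and 0.072 m and x of carrier2 in the frame of rail between -0.025 and 0.025 m and z of carrier3 in the frame of rail between 0.045 and 0.072 m and x of carrier3 in the frame of rail between -0.025 and 0.025 m and z of carrier4 in the frame of rail between 0.045 and 0.072 m and x of carrier4 in the frame of rail between -0.025 and 0.025 m); the robot touches nothing.
It fails at once if the nested beakers are moved over 30 mm or tipped (distance of beakers from where it was at the start of the episode above 0.03 m or angle between beakers's own z axis and vertical above 0.4 rad).
It fails at once if the Büchner funnel is moved over 30 mm or tipped (distance of buchner from where it was at the start of the episode above 0.03 m or angle between buchner's own z axis and vertical above 0.4 rad).
Of carrier1, carrier2, carrier3, carrier4 only 3 to 4 are there at a start; the rules pass over those that are not, and their reading is None.
At some moment in a run one of carrier1, carrier2, carrier3, carrier4 may be knocked a few centimetres aside while the robot is not near it.
It also fails if it takes over 210 s, if anything falls off the work surface, if the arm or the gripper's body presses on something with over 40 N, if the wrist force passes 120 N, or if a joint passes its speed limit or range.

ROBOT

A 6-joint arm with a two-finger parallel gripper is mounted at the origin on the work surface. World frame = base frame: x ahead of the robot, y to its left, z up, the work surface at z = 0. Lengths are in mm, angles in rad, forces in N, time in s.
With the tool pointing down it reaches from about 350 to 775 mm from the base axis. Payload 7.3 kg.
Tool frame: the origin (TCP) lies at the very end of the fingers, on their centre line; the grasp point (between the pads) lies 19 mm behind it; z points along the fingers, y is the line along which they close (so a half turn about z gives the same grasp; the last joint's range is limited). The gripper opens to 92 mm and grips with 3 to 60 N. Pads are 19 mm wide; open, the fingers measure 130 mm over their backs; the gripper's body (75 mm by 190 mm) begins 47 mm behind the grasp point.
Start: joints at [-1.282, 0.342, 1.524, -0, 1.275, -0.146], TCP at [221.169, -476.161, 226.741] pointing down, gripper open.
Joint ranges: [-2.53, 2.53], [-0.77, 2.02], [0.04, 2.7], [-1, 4.14], [0.28, 2.66], [-3.11, 3.11]. Speed limits (rad/s): [2.57, 2.57, 3.14, 3.14, 3.14, 3.14].

INTERFACE

Orientations are given as [roll, pitch, yaw] about the fixed x, y, z axes, in that order (R = Rz(yaw) Ry(pitch) Rx(roll)).
In Python, from plant import get_obs, capture, close_job gives the robot as it stands. The module is installed in compiled form; this text tells all that it offers.
- The arm moves only by the shell command python3 -m handwheel 'ROWS'. ROWS is JSON, a list of rows, each a list of 3 entries, a list of its own where there are three numbers: the turn, a rotation vector about the tool's x, y, z in degrees, then the shift along the tool's x, y, z in m, then the opening, from 0 (shut) to 1 (fully open). A call has 1 to 12 rows; each row is the pose to reach, as a shift and turn from the pose commanded when the call began, along the tool's axes at that moment; what a row does not reach only later rows make up. A row lasts 1/10 s, in which the tool goes at most 50 mm and 8.59 degrees, less where a joint would pass 70% of its speed; a pose out of reach is approached as far as the arm can. A call with a gripper value outside its range is refused whole. The fingers move at their own pace and stop on an object; the grip force is fixed at half the most. Time passes only in rows, so rows that repeat a pose let the fingers close. It gives the time, the measured TCP pose, the force, the opening and the grip force at its end, in the units of the state.
- get_obs(): the state, without advancing time (a new reading comes with each control period).
- capture(name): name is "scene" or "top"; returns a dict with "image" (400x640x3 uint8, red, green, blue), "depth" (400x640 float32, mm along the optical axis (not along the pixel's ray), 0 where there is no reading), "fx", "fy", "cx", "cy" (pixels), "camera_from_world" (4x4, takes a point from world to camera coordinates). Camera axes: x right, y down, z forward; pixel columns grow to the right and rows downward; lengths in mm; the calibration is good to about 2 mm. A picture is of the moment at which its call begins.
- close_job(): hands the job in; it is judged then, once.
The state is a dict: "time": time; "joint_positions": joint angles; "dq": joint speeds; "tau": joint torques, N m; "tool_pos": TCP position; "tcp_rot": TCP orientation; "contact_force": force on the tool from outside, world axes, zero at the start; "moment": the same for the moment, N m; "grip_width": finger opening in mm; "finger_force": force on a finger pad.
Only numpy, scipy, OpenCV 4.12 (cv2) and the standard library are available. Lean on these libraries where they do the work, as an engineer would, in place of code of your own. Each camera call takes 0.05 s, during which the arm holds its last target. There are 200 camera calls.

## Working session

There is one attempt and no reset: what is moved stays moved. The work goes in short steps, Python scripts to look and compute and a shell command to move; the robot and the scene stay as the last step left them, time stands still between calls to the robot, and variables do not carry over. Pictures are saved under pics/ and viewed, at most 14 in all, crops included, and the job is handed in when it is done.

```bash
mkdir -p pics; cat > h.py <<'E'
import numpy as np, cv2, pickle
from plant import get_obs, capture
from scipy.spatial.transform import Rotation as R
def snap(cam,name=None):
    c=capture(cam); pickle.dump(c,open(f'{cam}.pkl','wb'))
    if name: cv2.imwrite(f'pics/{name}.png',c['image'][:,:,::-1])
    return c
def load(cam): return pickle.load(open(f'{cam}.pkl','rb'))
def cloud(c):
    d=c['depth'];v,u=np.mgrid[:d.shape[0],:d.shape[1]]
    P=np.stack([(u-c['cx'])/c['fx']*d,(v-c['cy'])/c['fy']*d,d],-1)
    T=np.linalg.inv(c['camera_from_world'])
    W=P@T[:3,:3].T+T[:3,3]; W[d==0]=np.nan
    return W
def tool():
    o=get_obs(); return np.array(o['tool_pos']),R.from_euler('xyz',o['tcp_rot']).as_matrix(),o
def delta(p):
    """shift in tool axes (m) to world TCP position p"""
    t,M,o=tool(); return (M.T@(np.array(p)-t)/1000).round(4)
E
python3 - <<'E'
from h import *
for n in('scene','top'):
    c=snap(n,n+'1'); T=np.linalg.inv(c['camera_from_world']);print(n,T[:3,3],T[:3,2])
t,M,o=tool();print(t,M.round(3),o)
E
```

```text
scene [1105.89213509 -531.24215297 1074.30764684] [-0.51480533  0.41733435 -0.74887083]
top [ 322.73469562   13.34111402 1564.5685419 ] [ 0.12159034 -0.00473325 -0.99256908]
[ 221.06857984 -475.79619807  226.13747154] [[ 0.907  0.421 -0.   ]
 [ 0.421 -0.907  0.001]
 [ 0.    -0.001 -1.   ]] {'time': 0.1, 'joint_positions': array([-1.28197577e+00,  3.42626267e-01,  1.52489539e+00, -1.68258526e-05,
        1.27540645e+00, -1.46012861e-01]), 'dq': array([ 0.00114907, -0.00264954, -0.00334149,  0.00065204, -0.00078693,
       -0.00029713]), 'tau': array([ 1.13734426e-03, -4.32004237e+01, -2.44694549e+01,  7.20122340e-02,
        5.26709540e-02, -5.77289939e-05]), 'tool_pos': array([ 221.06857984, -475.79619807,  226.13747154]), 'tcp_rot': array([-3.14026906e+00, -1.78382923e-04,  4.34838207e-01]), 'contact_force': array([ 0.303849  ,  0.08633096, -0.01078361]), 'moment': array([-0.00746212, -0.00542604,  0.00609251]), 'finger_force': 0.0, 'grip_width': 91.8739919296103}
```

View pics/scene1.png

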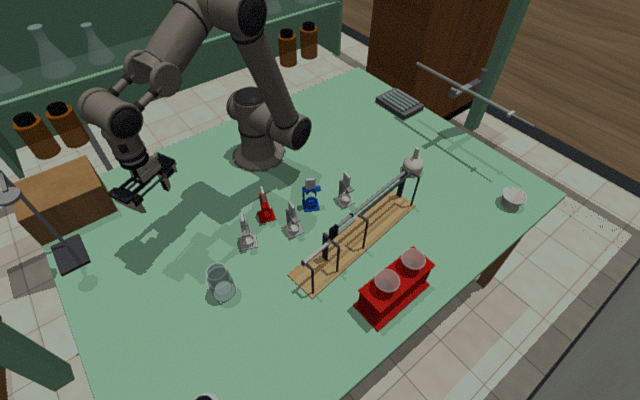

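View pics/top1.png

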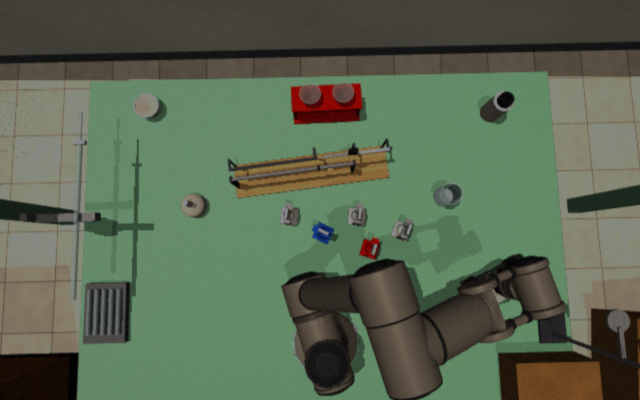

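The scene shows three white carriers: top pixels (289,213), (356,215) and (402,229). It also shows one blue and one red decoy, the rail at the centre, the beakers at (448,195) and the Büchner funnel at (193,205). Next I measure them from depth and crops.

```bash
python3 - <<'E'
from h import *
c=load('top');W=cloud(c);im=c['image'].astype(int)
crop=c['image'][135:265,215:475,::-1];cv2.imwrite('pics/topc.png',cv2.resize(crop,None,fx=3,fy=3,interpolation=cv2.INTER_CUBIC))
s=load('scene');cv2.imwrite('pics/scc.png',cv2.resize(s['image'][140:305,220:430,::-1],None,fx=3.6,fy=3.6,interpolation=cv2.INTER_CUBIC))
for n in('top','scene'):
    c=load(n);W=cloud(c)
    x,y,z=W[...,0],W[...,1],W[...,2]
    # carriers' fins
    m=(x>280)&(x<430)&(y>-260)&(y<160)&(z>100)&(z<156)
    k,l,st,_=cv2.connectedComponentsWithStats(m.astype(np.uint8))
    for i in range(1,k):
        if st[i,4]<8: continue
        q=W[l==i];xy=q[:,:2];ce=xy.mean(0);w,v=np.linalg.eigh(np.cov((xy-ce).T));print(n,'fin',st[i],q.mean(0).round(1),q[:,2].max().round(1),'long ang',np.arctan2(v[1,1],v[0,1]).round(3),np.sqrt(w).round(1),c['image'][l==i].mean(0).round())
    # base of the rail: 8mm high, wood colour
    im=c['image'].astype(int)
    m=(z>2)&(z<16)&(im[...,0]-im[...,2]>50)&(im[...,0]>im[...,1]+15)&(x>380)&(x<620)&(abs(y)<400)
    q=W[m][:,:2].astype(np.float32);print(n,'base',cv2.minAreaRect(q),cv2.boxPoints(cv2.minAreaRect(q)).round(0).tolist())
    m=(z>165)&(z<235)&(x>400)&(x<620)&(y>-300)&(y<300)
    k,l,st,_=cv2.connectedComponentsWithStats(m.astype(np.uint8))
    for i in range(1,k):
        if st[i,4]>3: q=W[l==i];print(n,'high',st[i],q.mean(0).round(1),q.min(0).round(),q.max(0).round(),c['image'][l==i].mean(0).round())
E
```

```text
top fin [355 213   7   9  41] [ 416.5 -116.5  126.4] 152.2 long ang 3.078 [4.9 7.4] [96. 94. 88.]
top fin [283 215   7   6  23] [422.5 121.5 128.5] 146.8 long ang 1.949 [3.6 6.2] [100.  99.  98.]
top fin [316 228  15  11  64] [370.1  -2.3 126.4] 154.4 long ang 1.093 [ 5.1 13. ] [ 74.  86. 112.]
top fin [368 243  10  15  68] [ 309.3 -158.8  129. ] 152.7 long ang 2.819 [ 4.6 12.3] [106.  71.  66.]
top base ((588.761962890625, 37.132080078125), (111.73836517333984, 544.8905639648438), 5.885403633117676) [[505.0, 302.0], [561.0, -240.0], [672.0, -228.0], [616.0, 314.0]]
top high [348 151  10   4  33] [618.  -98.2 192.5] [ 616. -113.  165.] [620. -86. 213.] [16. 14. 12.]
top high [304 159   3   2   4] [603.7  53.8 167. ] [602.  50. 165.] [606.  57. 169.] [48. 44. 43.]
scene fin [340 171   7  12  33] [421.7 119.6 120.5] 150.4 long ang 2.96 [3.6 6.8] [102. 108. 103.]
scene fin [302 178  13  14 126] [374.8  -2.3 124.1] 150.5 long ang 1.048 [ 4.1 11.6] [81. 88. 94.]
scene fin [259 186   8  16  74] [ 316.3 -161.2  125.5] 151.2 long ang 2.883 [ 5.3 13.2] [109.  89.  84.]
scene fin [286 200   6 
[... 462 characters left out ...]
h [395 182   4   4   7] [590.7 214.1 166.1] [586. 205. 165.] [595. 221. 167.] [64. 68. 68.]
scene high [390 185   5   5   8] [593.8 189.6 167.5] [589. 180. 166.] [599. 199. 169.] [66. 77. 73.]
scene high [382 189   8   7  16] [597.1 155.1 166.4] [591. 138. 165.] [603. 172. 168.] [69. 80. 76.]
scene high [368 196  13  13  24] [604.3  94.2 166.5] [597.  65. 165.] [612. 128. 170.] [65. 73. 72.]
scene high [362 208   6   6  10] [609.4  46.1 165.6] [604.  33. 165.] [615.  57. 166.] [65. 73. 72.]
scene high [358 211   4   6  10] [612.   23.6 166.1] [606.  16. 165.] [619.  36. 168.] [74. 85. 82.]
scene high [342 223   8   6   9] [617.9 -39.8 165.7] [615. -57. 165.] [620. -27. 167.] [128. 131. 130.]
```

View pics/topc.png

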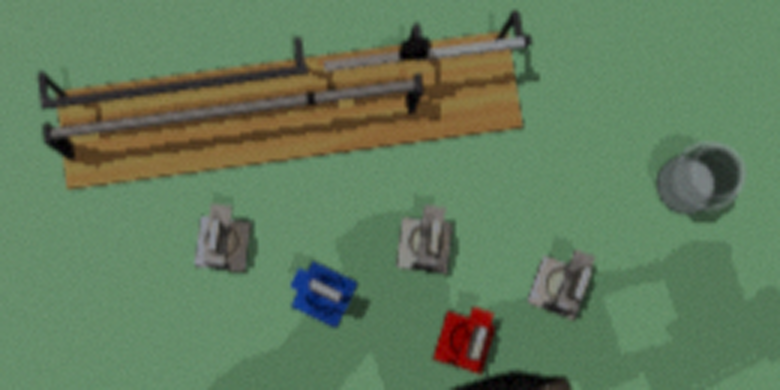

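View pics/scc.png

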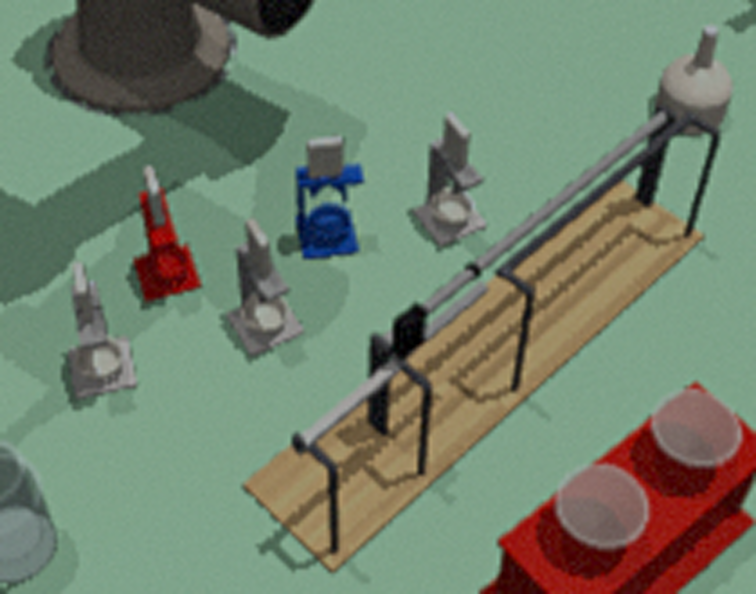

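The crops show mark at (319,168), rail ends (230,179) and (354,165), grip (353,150) (top pixels). All tails point towards the rail. I'll fit the poses with silhouettes and rays.

```bash
cat >> h.py <<'E'
def pix(c,u,v,z):
    T=np.linalg.inv(c['camera_from_world']);d=T[:3,:3]@np.array([(u-c['cx'])/c['fx'],(v-c['cy'])/c['fy'],1]);return T[:3,3]+d*(z-T[2,3])/d[2]
def proj(c,P):
    T=c['camera_from_world'];Q=np.asarray(P)@T[:3,:3].T+T[:3,3]
    return np.stack([Q[:,0]/Q[:,2]*c['fx']+c['cx'],Q[:,1]/Q[:,2]*c['fy']+c['cy']],1)
BOX=[(-30,30,-30,30,0,6),(-24,24,-24,24,6,26),(-29,-24,-12,12,0,97),(-29,38,-12,12,88,94),(-18,18,-5,5,94,147)]
def corners(b): return np.array([[x,y,z] for x in b[:2] for y in b[2:4] for z in b[4:]],float)
def sil(c,x,y,a,win,S=4,z0=0):
    u0,v0,u1,v1=win;M=np.zeros(((v1-v0)*S,(u1-u0)*S),np.uint8);Rz=R.from_euler('z',a).as_matrix()
    for b in BOX:
        p=(proj(c,corners(b)@Rz.T+[x,y,z0])-[u0-.5,v0-.5])*S-.5
        cv2.fillConvexPoly(M,cv2.convexHull(p.round().astype(np.int32)),255)
    return cv2.resize(M,(u1-u0,v1-v0),interpolation=cv2.INTER_AREA)/255.
def fitcar(x,y,a=0.,cams=('top','scene'),verbose=0):
    from scipy.optimize import minimize
    D=[]
    for n in cams:
        c=load(n);p=proj(c,[[x,y,70]])[0].astype(int);w=(p[0]-32,p[1]-32,p[0]+32,p[1]+32)
        hsv=cv2.cvtColor(c['image'],cv2.COLOR_RGB2HSV)[w[1]:w[3],w[0]:w[2]]
        D.append((c,w,(hsv[...,1]<45).astype(float)))
    def cost(q):
        s=0
        for c,w,m in D:
            f=sil(c,*q,w);near=cv2.dilate((sil(c,x,y,a,w)>0).astype(np.uint8),np.ones((13,13)))
            s+=(np.abs(f-m)*near).sum()
        return s
    best=min((minimize(cost,[x,y,a0],method='Nelder-Mead',options=dict(initial_simplex=[[x,y,a0],[x+9,y,a0],[x,y+9,a0],[x,y,a0+.15]])) for a0 in (a-.3,a,a+.3)),key=lambda r:r.fun)
    return best.x.round(3),best.fun, [m.sum() for *_,m in D]
E
python3 - <<'E'
from h import *
for g in [(422,122),(417,-117),(390,-215)]:
    print(fitcar(*g), fitcar(*g,cams=('top',))[:2], fitcar(*g,cams=('scene',))[:2])
t=load('top');s=load('scene')
print('mark',pix(t,318.7,168,143),pix(s,351.7,215,143))
print('ends',pix(t,230.5,179.3,148),pix(t,354.3,163.5,148))
print('grip',pix(t,353,149.5,210))
# base wood corners z=8
for n,c,L in (('top',t,[(68,187),(523,126),(511,35),(60,96)]),('scene',s,[(246,487),(334,570),(702,236),(625,183)])):
    k=3 if n=='top' else 3.6;o=(215,135) if n=='top' else (220,140)
    print(n,[pix(c,u/k+o[0],v/k+o[1],8)[:2].round(1).tolist() for u,v in L])
W=cloud(t)
for n,c in(('top',t),('scene',s)):
    W=cloud(c);x,y,z=W[...,0],W[...,1],W[...,2]
    m=(z>152)&(z<175)&(y>10)&(y<300)&(x>560)&(x<625);q=W[m];f=np.polyfit(q[:,1],q[:,0],1);print(n,'strip',f,np.polyval(f,0),m.sum())
    m=(z>125)&(z<149)&(y>-100)&(y<290)&(x>535)&(x<600);q=W[m];f=np.polyfit(q[:,1],q[:,0],1);print(n,'rail',f,m.sum(),q[:,2].mean())
E
```

```text
(array([ 4.35431e+02,  1.22109e+02, -1.91000e-01]), np.float64(111.79607843137256), [np.float64(289.0), np.float64(642.0)]) (array([ 4.34840e+02,  1.20048e+02, -1.40000e-01]), np.float64(48.599999999999994)) (array([ 4.34895e+02,  1.24394e+02, -2.22000e-01]), np.float64(44.37254901960784))
(array([ 4.28146e+02, -1.16747e+02, -1.80000e-01]), np.float64(83.92549019607844), [np.float64(344.0), np.float64(547.0)]) (array([ 4.27899e+02, -1.19133e+02, -1.66000e-01]), np.float64(26.29019607843137)) (array([ 4.27728e+02, -1.15543e+02, -2.01000e-01]), np.float64(37.0))
(array([ 374.083, -275.433,   -0.409]), np.float64(31.24705882352941), [np.float64(583.0), np.float64(725.0)]) (array([ 373.712, -276.932,    2.771]), np.float64(7.705882352941176)) (array([ 401.339, -291.445,    0.747]), np.float64(44.37647058823529))
mark [579.13356793  10.12819365 143.        ] [586.94446421  14.17289938 143.        ]
ends [547.47022204 298.17761473 148.        ] [ 590.5074506  -106.69660615  148.        ]
grip [623.54694831 -98.81486438 210.        ]
top [[504.1, 300.7], [565.0, -242.5], [676.2, -232.7], [614.0, 310.3]]
scene [[574.3, -238.5], [688.1, -224.4], [626.0, 316.4], [521.6, 306.6]]
top strip [-1.01846316e-01  6.11188325e+02] 611.1883253340742 323
top rail [-1.13590149e-01  5.83396556e+02] 409 143.2735886660349
scene strip [-1.09173335e-01  6.15224027e+02] 615.2240266302084 246
scene rail [-1.12106960e-01  5.86849683e+02] 274 145.5310642952991
```

```bash
python3 - <<'E'
from h import *
t=load('top');s=load('scene')
p=pix(t,408.7,226.7,147);print(p, pix(s,79/3.6+220,280/3.6+140,147))
for cams in (('top','scene'),('top',),('scene',)): print(fitcar(p[0],p[1],-.3,cams)[:2])
# overlay
best={'A':(435.4,122.1,-.19),'B':(428.1,-116.7,-.18),'C':tuple(fitcar(p[0],p[1],-.3)[0])}
o=[]
for c,w in((t,(270,195,430,255)),(s,(225,160,385,260))):
    im=cv2.resize(c['image'][w[1]:w[3],w[0]:w[2],::-1],None,fx=5,fy=5,interpolation=cv2.INTER_CUBIC)
    for q in best.values():
        Rz=R.from_euler('z',q[2]).as_matrix()
        for b in BOX:
            h=cv2.convexHull(((proj(c,corners(b)@Rz.T+[q[0],q[1],0])-[w[0]-.5,w[1]-.5])*5).round().astype(np.int32));cv2.polylines(im,[h],1,(0,0,255))
    o.append(im)
cv2.imwrite('pics/ov.png',cv2.resize(np.vstack(o),None,fx=.74,fy=.74,interpolation=cv2.INTER_AREA))
E
```

```text
[ 380.1326769  -275.14685369  147.        ] [ 380.6792924  -275.80687446  147.        ]
(array([ 373.658, -274.531,   -0.411]), np.float64(76.30588235294118))
(array([ 374.085, -275.881,   -0.385]), np.float64(25.027450980392153))
(array([ 373.242, -273.432,   -0.402]), np.float64(37.87450980392157))
```

View pics/ov.png

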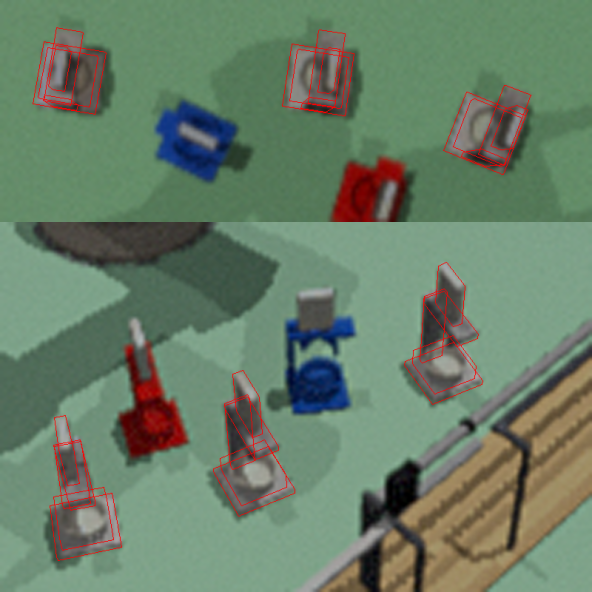

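The overlay matches well on all three. Rail: O≈(584,12), yaw≈0.112; carriers A(435,122,-0.19), B(428,-117,-0.18), C(374,-274.5,-0.41). The keeper comes first.

```bash
cat >> h.py <<'E'
O=np.array([584.,12.]);YAW=.112
def rail(x,y):
    c,s=np.cos(YAW),np.sin(YAW);return O+[c*x-s*y,s*x+c*y]
def unrail(p):
    c,s=np.cos(YAW),np.sin(YAW);d=np.array(p[:2])-O;return np.array([c*d[0]+s*d[1],-s*d[0]+c*d[1]])
def plan(x,y,z,yaw):
    t,M,o=tool();a=np.arctan2(M[1,0],M[0,0]);d=(yaw-a+np.pi)%(2*np.pi)-np.pi
    print('tcp',t.round(1),'yaw',round(a,3),'-> turn z',(-np.degrees(d)).round(1),'shift',delta([x,y,z]),'force',o['contact_force'].round(1),'grip',round(o['grip_width'],1))
E
python3 -c "
from h import *
print(rail(29,-113)); plan(623.5,-97,265,1.683)"
```

```text
[625.44785917 -97.05079078]
tcp [ 221.1 -475.8  226.1] yaw 0.435 -> turn z -71.5 shift [ 0.5246 -0.1741 -0.0385] force [ 0.3  0.1 -0. ] grip 91.9
```

```bash
python3 -m handwheel '[[[0,0,0],[0,0,-0.04],1],[[0,0,-71.5],[0.5246,-0.1741,-0.04],1],[[0,0,-71.5],[0.5246,-0.1741,-0.04],1],[[0,0,-71.5],[0.5246,-0.1741,-0.04],1],[[0,0,-71.5],[0.5246,-0.1741,-0.04],1],[[0,0,-71.5],[0.5246,-0.1741,-0.04],1],[[0,0,-71.5],[0.5246,-0.1741,-0.04],1],[[0,0,-71.5],[0.5246,-0.1741,-0.04],1],[[0,0,-71.5],[0.5246,-0.1741,-0.04],1],[[0,0,-71.5],[0.5246,-0.1741,-0.04],1],[[0,0,-71.5],[0.5246,-0.1741,-0.04],1],[[0,0,-71.5],[0.5246,-0.1741,-0.04],1]]'
python3 - <<'E'
from h import *
plan(623.5,-97,178,1.683)
s=snap('scene');cv2.imwrite('pics/s2.png',cv2.resize(s['image'][100:300,230:450,::-1],None,fx=2.8,fy=2.8,interpolation=cv2.INTER_CUBIC))
E
```

```text
time: 1.3
tool_pos: [622.7, -97.4, 266.3]
tcp_rot: [-3.141, -0.0, 1.683]
contact_force: [0.7, -0.6, 0.5]
grip_width: 91.8
finger_force: 0.0
tcp [622.7 -97.4 266.3] yaw 1.683 -> turn z -0.0 shift [0.0003 0.0009 0.0883] force [ 0.7 -0.6  0.5] grip 91.8
```

View pics/s2.png

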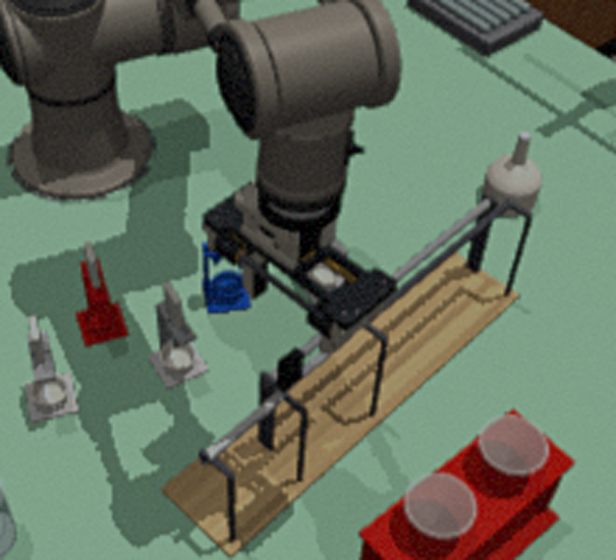

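The gripper is over the grip (290,370), with its fingers on either side of it. I descend and close.

```bash
python3 -m handwheel '[[[0,0,0],[0,0,0.03],1],[[0,0,0],[0,0,0.06],1],[[0,0,0],[0,0,0.086],1],[[0,0,0],[0,0,0.086],1],[[0,0,0],[0,0,0.086],0],[[0,0,0],[0,0,0.086],0],[[0,0,0],[0,0,0.086],0],[[0,0,0],[0,0,0.086],0],[[0,0,0],[0,0,0.086],0],[[0,0,0],[0,0,0.086],0],[[0,0,0],[0,0,0.086],0],[[0,0,0],[0,0,0.086],0]]'
python3 -c "
from h import *
t,M,o=tool();print(t,M.round(3),o['moment'],unrail(t))"
```

```text
time: 2.55
tool_pos: [621.6, -99.2, 180.7]
tcp_rot: [3.142, 0.0, 1.683]
contact_force: [0.9, 0.1, -0.0]
grip_width: 32.2
finger_force: 0.0
[621.636067   -99.16409567 180.71754345] [[-0.112  0.994  0.   ]
 [ 0.994  0.112 -0.   ]
 [-0.     0.    -1.   ]] [-0.02364209 -0.12939086  0.00885157] [  24.97589479 -114.67403535]
```

```bash
python3 -m handwheel '[[[0,0,0],[0,0,0],0],[[0,0,0],[0,0,0],0],[[0,0,0],[0,0,0],0],[[0,0,0],[0,0,0],0],[[0,0,0],[0,0,0],0],[[0,0,0],[0,0,0],0]]'
```

```text
time: 3.15
tool_pos: [625.3, -98.8, 180.7]
tcp_rot: [3.133, 0.001, 1.683]
contact_force: [16.5, 1.5, -5.5]
grip_width: 13.9
finger_force: 30.0
```

```bash
python3 -m handwheel '[[[0,0,0],[0,0.004,0],0],[[0,0,0],[-0.015,0.004,0],0],[[0,0,0],[-0.03,0.004,0],0],[[0,0,0],[-0.045,0.004,0],0],[[0,0,0],[-0.06,0.004,0],0],[[0,0,0],[-0.07,0.004,0],0],[[0,0,0],[-0.08,0.004,0],0],[[0,0,0],[-0.087,0.004,0],0],[[0,0,0],[-0.092,0.004,0],0],[[0,0,0],[-0.096,0.004,0],0],[[0,0,0],[-0.096,0.004,0],0],[[0,0,0],[-0.096,0.004,0],0]]'
python3 -c "
from h import *
t,M,o=tool();print(unrail(t))"
```

```text
time: 4.35
tool_pos: [636.0, -191.9, 180.6]
tcp_rot: [-3.141, -0.003, 1.684]
contact_force: [-2.6, 8.0, 1.5]
grip_width: 14.1
finger_force: 30.0
[  28.88271978 -208.43733983]
```

```bash
python3 -m handwheel '[[[0,0,0],[-0.002,0,0],0],[[0,0,0],[-0.005,0,0],0],[[0,0,0],[-0.005,0,0],0],[[0,0,0],[-0.005,0,0],0]]'
python3 -c "
from h import *
t,M,o=tool();print(unrail(t))"
```

```text
time: 4.75
tool_pos: [636.0, -192.3, 180.6]
tcp_rot: [-3.139, -0.011, 1.686]
contact_force: [-4.8, 22.6, 4.9]
grip_width: 13.8
finger_force: 30.0
[  28.87820939 -208.86671864]
```

The keeper is at its open stop: 22 N with no further travel. I release it and rise.

```bash
python3 -m handwheel '[[[0,0,0],[0.006,0,0],0],[[0,0,0],[0.006,0,0],0.5],[[0,0,0],[0.006,0,0],0.5],[[0,0,0],[0.006,0,0],0.5],[[0,0,0],[0.006,0,0],0.5],[[0,0,0],[0.006,0,-0.04],0.5],[[0,0,0],[0.006,0,-0.08],0.5],[[0,0,0],[0.006,0,-0.1],0.5],[[0,0,0],[0.006,0,-0.1],0.5]]'
python3 -c "
from h import *
plan(428,-117,200,2.96)"
```

```text
time: 5.65
tool_pos: [637.4, -194.0, 284.8]
tcp_rot: [3.135, 0.004, 1.682]
contact_force: [0.3, -0.6, 0.8]
grip_width: 46.1
finger_force: 0.0
tcp [ 637.4 -194.   284.8] yaw 1.682 -> turn z -73.2 shift [ 0.1002 -0.2001  0.0831] force [ 0.3 -0.6  0.8] grip 46.1
```

```bash
python3 -m handwheel '[[[0,0,-8],[0.025,-0.05,0],0.6],[[0,0,-73.2],[0.1,-0.2,0],0.6],[[0,0,-73.2],[0.1,-0.2,0],0.6],[[0,0,-73.2],[0.1,-0.2,0],0.6],[[0,0,-73.2],[0.1,-0.2,0.08],0.6],[[0,0,-73.2],[0.1,-0.2,0.08],0.6],[[0,0,-73.2],[0.1,-0.2,0.08],0.6],[[0,0,-73.2],[0.1,-0.2,0.08],0.6],[[0,0,-73.2],[0.1,-0.2,0.08],0.6],[[0,0,-73.2],[0.1,-0.2,0.08],0.6],[[0,0,-73.2],[0.1,-0.2,0.08],0.6],[[0,0,-73.2],[0.1,-0.2,0.08],0.6]]'
python3 - <<'E'
from h import *
t=snap('top');s=snap('scene')
plan(428,-117,106,2.96)
print(fitcar(374,-274.5,-.4)[:2],fitcar(435,122,-.19)[:2])
o=[cv2.resize(s['image'][140:260,230:390,::-1],None,fx=3.5,fy=3.5,interpolation=cv2.INTER_CUBIC)]
cv2.imwrite('pics/s3.png',o[0])
E
```

```text
time: 6.85
tool_pos: [426.1, -116.0, 200.3]
tcp_rot: [3.142, -0.001, 2.958]
contact_force: [-0.4, 0.0, 0.6]
grip_width: 54.9
finger_force: 0.0
tcp [ 426.2 -116.1  200.5] yaw 2.959 -> turn z -0.1 shift [-0.0019 -0.0006  0.0945] force [ 0.5 -1.2 -0.1] grip 55.2
(array([ 373.399, -274.066,   -0.39 ]), np.float64(158.95294117647057)) (array([ 4.35435e+02,  1.21689e+02, -1.80000e-01]), np.float64(144.54901960784315))
```

View pics/s3.png

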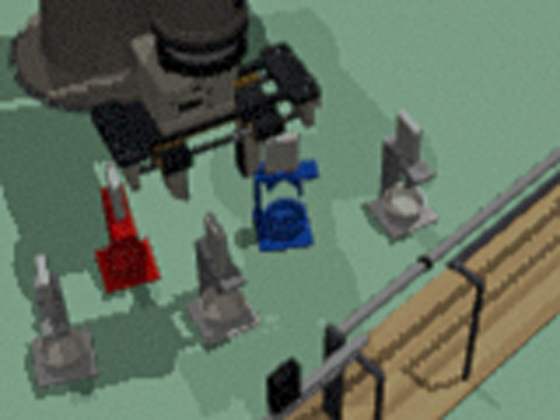

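The keeper is open (grip block at (283,385)) and the fingers straddle B's fin. I grasp B.

```bash
python3 -m handwheel '[[[0,0,0],[-0.002,0,0.04],0.6],[[0,0,0],[-0.002,0,0.08],0.6],[[0,0,0],[-0.002,0,0.095],0.6],[[0,0,0],[-0.002,0,0.095],0.6],[[0,0,0],[-0.002,0,0.095],0],[[0,0,0],[-0.002,0,0.095],0],[[0,0,0],[-0.002,0,0.095],0],[[0,0,0],[-0.002,0,0.095],0],[[0,0,0],[-0.002,0,0.095],0],[[0,0,0],[-0.002,0,0.095],0],[[0,0,0],[-0.002,0,0.095],0],[[0,0,0],[-0.002,0,0.095],0]]'
python3 -c "
from h import *
t,M,o=tool();print(rail(-110,-57),rail(0,-57));plan(*rail(-110,-57),201,np.pi+YAW)"
```

```text
time: 8.15
tool_pos: [428.1, -116.3, 105.5]
tcp_rot: [3.142, -0.001, 2.96]
contact_force: [0.4, -0.4, -0.9]
grip_width: 9.7
finger_force: 30.0
[481.05986066 -56.93712869] [590.37066155 -44.64286955]
tcp [ 428.1 -116.3  105.5] yaw 2.96 -> turn z -16.8 shift [-0.0414  0.068  -0.0955] force [ 0.4 -0.4 -0.9] grip 9.7
```

```bash
python3 -m handwheel '[[[0,0,0],[0,0,-0.03],0],[[0,0,0],[0,0,-0.06],0],[[0,0,0],[0,0,-0.096],0],[[0,0,-8],[-0.01,0.02,-0.096],0],[[0,0,-16.8],[-0.02,0.04,-0.096],0],[[0,0,-16.8],[-0.0414,0.068,-0.096],0],[[0,0,-16.8],[-0.0414,0.068,-0.096],0],[[0,0,-16.8],[-0.0414,0.068,-0.096],0],[[0,0,-16.8],[-0.0414,0.068,-0.096],0]]'
python3 - <<'E'
from h import *
s=snap('scene');plan(*rail(0,-57),201,np.pi+YAW)
cv2.imwrite('pics/s4.png',cv2.resize(s['image'][140:260,250:410,::-1],None,fx=4,fy=4,interpolation=cv2.INTER_CUBIC))
E
```

```text
time: 9.05
tool_pos: [480.5, -57.3, 201.3]
tcp_rot: [3.141, -0.001, -3.03]
contact_force: [-0.7, -0.7, -2.6]
grip_width: 9.8
finger_force: 30.0
tcp [480.5 -57.5 201.4] yaw -3.031 -> turn z -0.1 shift [-0.1106  0.0006  0.0003] force [ 0.2  0.5 -1. ] grip 10.0
```

View pics/s4.png

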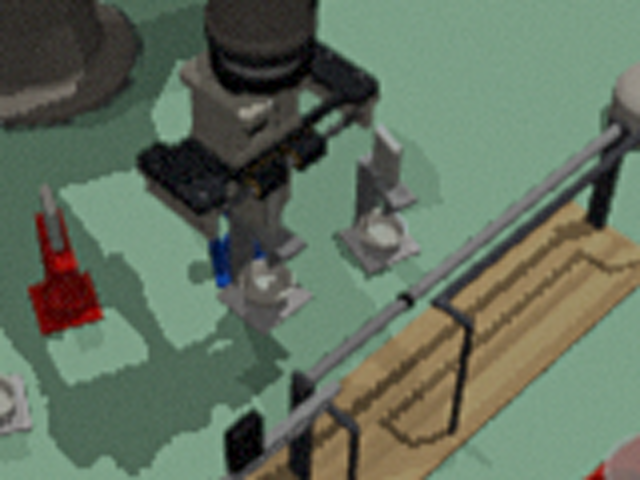

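B is held upright and level, in front of the gap between the post (300,375) and the mark (405,298). I move it in.

```bash
python3 -m handwheel '[[[0,0,0],[-0.02,0,0],0],[[0,0,0],[-0.04,0,0],0],[[0,0,0],[-0.06,0,0],0],[[0,0,0],[-0.075,0,0],0],[[0,0,0],[-0.09,0,0],0],[[0,0,0],[-0.1,0,0],0],[[0,0,0],[-0.11,0.0006,0],0],[[0,0,0],[-0.11,0.0006,0],0],[[0,0,0],[-0.11,0.0006,0],0]]'
python3 - <<'E'
from h import *
t=snap('top');s=snap('scene');x,y,z=tool()[0];print(x,y,z,unrail((x,y)))
r=[]
for c,w in((t,(310,130,410,200)),(s,(290,150,390,240))):
    im=cv2.resize(c['image'][w[1]:w[3],w[0]:w[2],::-1],None,fx=5,fy=5,interpolation=cv2.INTER_CUBIC)
    r.append(im)
cv2.imwrite('pics/s5.png',cv2.resize(np.vstack(r),None,fx=.74,fy=.74))
E
```

```text
time: 10.0
tool_pos: [590.0, -44.3, 201.5]
tcp_rot: [3.142, -0.001, -3.03]
contact_force: [0.6, 0.3, -2.7]
grip_width: 10.0
finger_force: 30.0
589.9592024981216 -44.224457143505425 201.7442836312226 [ -0.3621168 -56.538222 ]
```

View pics/s5.png

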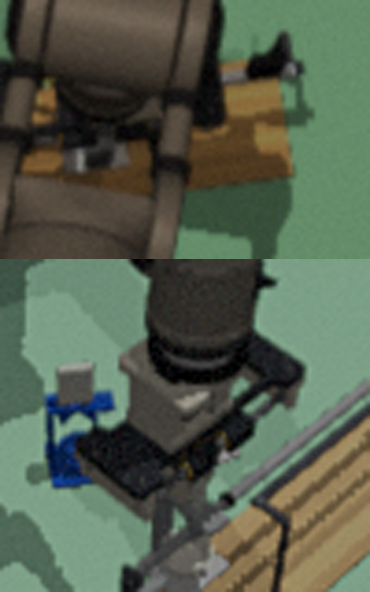

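In over the rail with no contact, and the foot shows beneath the rail. I lower it.

```bash
python3 -m handwheel '[[[0,0,0],[0,0,0.015],0],[[0,0,0],[0,0,0.025],0],[[0,0,0],[0,0,0.032],0],[[0,0,0],[0,0,0.036],0],[[0,0,0],[0,0,0.038],0],[[0,0,0],[0,0,0.038],0]]'
```

```text
time: 10.7
tool_pos: [590.5, -44.1, 163.7]
tcp_rot: [-3.142, -0.0, -3.03]
contact_force: [-0.0, 0.4, -1.9]
grip_width: 10.1
finger_force: 30.0
```

```bash
python3 -m handwheel '[[[0,0,0],[0,0,0.002],0],[[0,0,0],[0,0,0.003],0],[[0,0,0],[0,0,0.003],0],[[0,0,0],[0,0,0.003],0]]'
```

```text
time: 11.1
tool_pos: [590.6, -44.3, 162.2]
tcp_rot: [-3.141, 0.001, -3.03]
contact_force: [-2.9, -0.6, 4.5]
grip_width: 9.9
finger_force: 30.0
```

Seated at TCP z≈162. I unload by 1 mm and slide it in under the strip.

```bash
python3 -m handwheel '[[[0,0,0],[0.0007,0,-0.002],0],[[0,0,0],[0.0007,0.015,-0.002],0],[[0,0,0],[0.0007,0.035,-0.002],0],[[0,0,0],[0.0007,0.055,-0.002],0],[[0,0,0],[0.0007,0.075,-0.002],0],[[0,0,0],[0.0007,0.09,-0.002],0],[[0,0,0],[0.0007,0.09,-0.002],0]]'
python3 -c "
from h import *
print(unrail(tool()[0]))"
```

```text
time: 11.8
tool_pos: [579.3, 47.6, 162.6]
tcp_rot: [3.141, -0.0, -3.027]
contact_force: [0.8, -0.6, -2.3]
grip_width: 9.7
finger_force: 30.0
[-0.65459386 35.93008585]
```

Smooth. I continue to y≈205, release and rise.

```bash
python3 -m handwheel '[[[0,0,0],[0,0.02,0],0],[[0,0,0],[0,0.045,0],0],[[0,0,0],[0,0.07,0],0],[[0,0,0],[0,0.095,0],0],[[0,0,0],[0,0.12,0],0],[[0,0,0],[0,0.14,0],0],[[0,0,0],[0,0.155,0],0],[[0,0,0],[0,0.165,0],0],[[0,0,0],[0,0.17,0],0],[[0,0,0],[0,0.17,0],0],[[0,0,0],[0,0.17,0.001],0],[[0,0,0],[0,0.17,0.001],0]]'
python3 -c "
from h import *
print(unrail(tool()[0]))"
```

```text
time: 13.0
tool_pos: [560.9, 213.5, 161.9]
tcp_rot: [-3.141, -0.0, -3.031]
contact_force: [-0.3, 0.3, -0.9]
grip_width: 9.9
finger_force: 30.0
[ -0.4799976  202.82247648]
```

```bash
python3 -m handwheel '[[[0,0,0],[0,0,0],0.4],[[0,0,0],[0,0,0],0.4],[[0,0,0],[0,0,0],0.4],[[0,0,0],[0,0,0],0.4],[[0,0,0],[0,0,-0.03],0.4],[[0,0,0],[0,0,-0.07],0.4],[[0,0,0],[0,0,-0.1],0.4],[[0,0,0],[0,0,-0.1],0.5]]'
python3 - <<'E'
from h import *
plan(373.5,-274,215,np.pi-.4)
s=snap('scene')
cv2.imwrite('pics/s6.png',cv2.resize(s['image'][130:290,240:440,::-1],None,fx=3.5,fy=3.5,interpolation=cv2.INTER_CUBIC))
E
```

```text
time: 13.8
tool_pos: [562.7, 214.7, 266.9]
tcp_rot: [3.141, 0.009, -3.03]
contact_force: [-0.2, 0.7, -0.1]
grip_width: 41.2
finger_force: 0.0
tcp [562.7 214.7 266.9] yaw -3.03 -> turn z 29.3 shift [ 0.2431 -0.4645  0.0491] force [-0.2  0.7 -0.1] grip 41.2
```

View pics/s6.png

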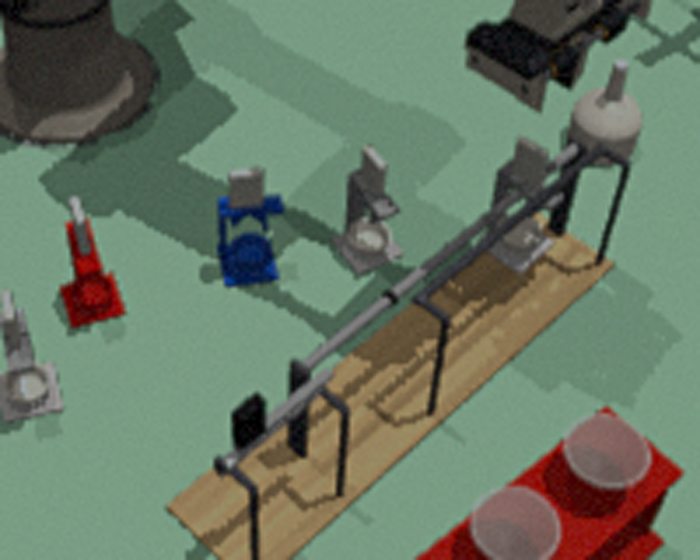

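B hangs at (525,190) under the strip, and C and A are unmoved. On to C.

```bash
python3 -m handwheel '[[[0,0,5],[0.02,-0.04,0],0.6],[[0,0,29.3],[0.2431,-0.4645,0.05],0.6],[[0,0,29.3],[0.2431,-0.4645,0.05],0.6],[[0,0,29.3],[0.2431,-0.4645,0.05],0.6],[[0,0,29.3],[0.2431,-0.4645,0.05],0.6],[[0,0,29.3],[0.2431,-0.4645,0.05],0.6],[[0,0,29.3],[0.2431,-0.4645,0.05],0.6],[[0,0,29.3],[0.2431,-0.4645,0.05],0.6],[[0,0,29.3],[0.2431,-0.4645,0.05],0.6],[[0,0,29.3],[0.2431,-0.4645,0.05],0.6],[[0,0,29.3],[0.2431,-0.4645,0.05],0.6],[[0,0,29.3],[0.2431,-0.4645,0.05],0.6]]'
python3 - <<'E'
from h import *
snap('top');s=snap('scene')
for q in ((373.5,-274,-.4),(435,122,-.19)): print(fitcar(*q)[:2],fitcar(*q,cams=('scene',))[:2])
plan(373.5,-274,106,np.pi-.4)
E
```

```text
time: 15.05
tool_pos: [369.0, -277.2, 209.9]
tcp_rot: [3.141, -0.003, 2.737]
contact_force: [0.5, -0.3, -0.7]
grip_width: 54.9
finger_force: 0.0
(array([ 3.77854e+02, -2.73527e+02, -3.08000e-01]), np.float64(404.8941176470588)) (array([ 3.73862e+02, -2.73459e+02, -3.60000e-01]), np.float64(41.733333333333334))
(array([ 4.35074e+02,  1.22520e+02, -2.05000e-01]), np.float64(150.1843137254902)) (array([ 4.33970e+02,  1.23909e+02, -2.19000e-01]), np.float64(80.23137254901961))
tcp [ 370.3 -274.3  210.6] yaw 2.74 -> turn z -0.1 shift [-0.0031  0.0013  0.1046] force [-0.4  0.2 -1. ] grip 55.0
```

```bash
python3 -m handwheel '[[[0,0,0],[-0.001,0,0],0.6],[[0,0,0],[-0.001,0,0.03],0.6],[[0,0,0],[-0.001,0,0.06],0.6],[[0,0,0],[-0.001,0,0.08],0.6]]'; python3 -c "
from h import *
plan(373.5,-274,105.5,np.pi-.4)"
```

```text
time: 15.55
tool_pos: [372.1, -272.9, 130.2]
tcp_rot: [3.141, -0.001, 2.745]
contact_force: [-0.8, -0.4, 1.1]
grip_width: 54.8
finger_force: 0.0
tcp [ 372.1 -272.9  130.2] yaw 2.745 -> turn z 0.2 shift [-0.0017 -0.0005  0.0247] force [-0.8 -0.4  1.1] grip 54.8
```

```bash
python3 -m handwheel '[[[0,0,0],[-0.001,0,0.012],0.6],[[0,0,0],[-0.001,0,0.023],0.6],[[0,0,0],[-0.001,0,0.023],0],[[0,0,0],[-0.001,0,0.023],0],[[0,0,0],[-0.001,0,0.023],0],[[0,0,0],[-0.001,0,0.023],0],[[0,0,0],[-0.001,0,0.023],0],[[0,0,0],[-0.001,0,0.023],0],[[0,0,0],[-0.001,0,0.023],0],[[0,0,0],[-0.001,0,0.023],0]]'; python3 -c "
from h import *
x,y,z=tool()[0];plan(x,y,z+120,np.pi-.4); plan(*rail(-110,-57),z+95,np.pi+YAW)"
```

```text
time: 16.55
tool_pos: [373.0, -275.5, 109.0]
tcp_rot: [-3.141, 0.0, 2.742]
contact_force: [0.1, 0.2, 2.4]
grip_width: 9.9
finger_force: 30.0
tcp [ 373.  -275.5  109. ] yaw 2.742 -> turn z 0.0 shift [-1.0e-04 -0.0e+00 -1.2e-01] force [0.1 0.2 2.4] grip 9.9
tcp [ 373.  -275.5  109. ] yaw 2.742 -> turn z -29.3 shift [-0.0146  0.2434 -0.0951] force [0.1 0.2 2.4] grip 9.9
```

```bash
python3 -m handwheel '[[[0,0,0],[0,0,-0.03],0],[[0,0,0],[0,0,-0.07],0],[[0,0,0],[0,0,-0.095],0],[[0,0,-7],[-0.004,0.04,-0.095],0],[[0,0,-14],[-0.008,0.09,-0.095],0],[[0,0,-21],[-0.011,0.14,-0.095],0],[[0,0,-29.3],[-0.014,0.19,-0.095],0],[[0,0,-29.3],[-0.0146,0.225,-0.095],0],[[0,0,-29.3],[-0.0146,0.2434,-0.095],0],[[0,0,-29.3],[-0.0146,0.2434,-0.095],0],[[0,0,-29.3],[-0.0146,0.2434,-0.095],0]]'; python3 -c "
from h import *
x,y,z=tool()[0];plan(*rail(0,-57),204,np.pi+YAW);snap('scene');snap('top')
print(fitcar(435,122,-.19,cams=('top',)))"
```

```text
time: 17.65
tool_pos: [480.5, -56.7, 203.1]
tcp_rot: [3.142, -0.002, -3.029]
contact_force: [-0.7, -0.6, -2.2]
grip_width: 9.5
finger_force: 30.0
tcp [480.5 -56.7 203.1] yaw -3.029 -> turn z 0.1 shift [-0.1105 -0.0004 -0.001 ] force [-0.7 -0.6 -2.2] grip 9.5
(array([ 4.34225e+02,  1.20557e+02, -1.52000e-01]), np.float64(52.35686274509805), [np.float64(504.0)])
```

```bash
python3 -m handwheel '[[[0,0,0],[-0.02,0,-0.001],0],[[0,0,0],[-0.04,0,-0.001],0],[[0,0,0],[-0.06,0,-0.001],0],[[0,0,0],[-0.075,0,-0.001],0],[[0,0,0],[-0.09,0,-0.001],0],[[0,0,0],[-0.1,0,-0.001],0],[[0,0,0],[-0.11,0,-0.001],0],[[0,0,0],[-0.11,0,-0.001],0],[[0,0,0],[-0.11,0,-0.001],0]]'
```

```text
time: 18.65
tool_pos: [589.9, -44.8, 204.5]
tcp_rot: [3.142, -0.001, -3.03]
contact_force: [-0.2, -0.8, -3.1]
grip_width: 9.7
finger_force: 30.0
```

```bash
python3 -m handwheel '[[[0,0,0],[0,0,0.012],0],[[0,0,0],[0,0,0.022],0],[[0,0,0],[0,0,0.03],0],[[0,0,0],[0,0,0.034],0],[[0,0,0],[0,0,0.037],0],[[0,0,0],[0,0,0.037],0]]'
```

```text
time: 19.25
tool_pos: [590.2, -44.5, 167.3]
tcp_rot: [3.141, -0.001, -3.03]
contact_force: [0.6, -0.2, -2.8]
grip_width: 9.7
finger_force: 30.0
```

```bash
python3 -m handwheel '[[[0,0,0],[0,0,0.002],0],[[0,0,0],[0,0,0.002],0],[[0,0,0],[0,0,0.002],0]]'
```

```text
time: 19.55
tool_pos: [590.4, -44.6, 166.3]
tcp_rot: [-3.141, 0.001, -3.03]
contact_force: [-1.3, -1.0, 1.0]
grip_width: 10.2
finger_force: 30.0
```

```bash
python3 -m handwheel '[[[0,0,0],[0.0005,0,-0.001],0],[[0,0,0],[0.0005,0.015,-0.001],0],[[0,0,0],[0.0005,0.035,-0.001],0],[[0,0,0],[0.0005,0.055,-0.001],0],[[0,0,0],[0.0005,0.08,-0.001],0],[[0,0,0],[0.0005,0.105,-0.001],0],[[0,0,0],[0.0005,0.13,-0.001],0],[[0,0,0],[0.0005,0.155,-0.001],0],[[0,0,0],[0.0005,0.175,-0.001],0],[[0,0,0],[0.0005,0.188,-0.001],0],[[0,0,0],[0.0005,0.188,0],0],[[0,0,0],[0.0005,0.188,0],0]]' && python3 -m handwheel '[[[0,0,0],[0,0,0],0.4],[[0,0,0],[0,0,0],0.4],[[0,0,0],[0,0,0],0.4],[[0,0,0],[0,0,0],0.4],[[0,0,0],[0,0,-0.03],0.4],[[0,0,0],[0,0,-0.06],0.4],[[0,0,0],[0,0,-0.08],0.4],[[0,0,0],[0,0,-0.08],0.5]]'
python3 - <<'E'
from h import *
s=snap('scene');snap('top');print(unrail(tool()[0]));print(fitcar(435,122,-.19)[:2]);plan(435,122,215,np.pi-.19)
cv2.imwrite('pics/s7.png',cv2.resize(s['image'][120:270,260:450,::-1],None,fx=3.2,fy=3.2,interpolation=cv2.INTER_CUBIC))
E
```

```text
time: 20.75
tool_pos: [568.4, 142.4, 165.5]
tcp_rot: [-3.141, -0.001, -3.029]
contact_force: [-1.7, 0.0, -2.3]
grip_width: 10.0
finger_force: 30.0
time: 21.55
tool_pos: [570.4, 142.2, 249.1]
tcp_rot: [-3.141, 0.007, -3.03]
contact_force: [-0.1, 0.4, -0.2]
grip_width: 40.8
finger_force: 0.0
[ -0.59829021 130.94786808]
(array([ 4.35404e+02,  1.22492e+02, -2.21000e-01]), np.float64(383.6627450980392))
tcp [568.8 142.1 245.5] yaw -3.03 -> turn z 17.3 shift [ 0.1352 -0.005   0.0304] force [-0.9 -0.2  0.2] grip 44.8
```

View pics/s7.png

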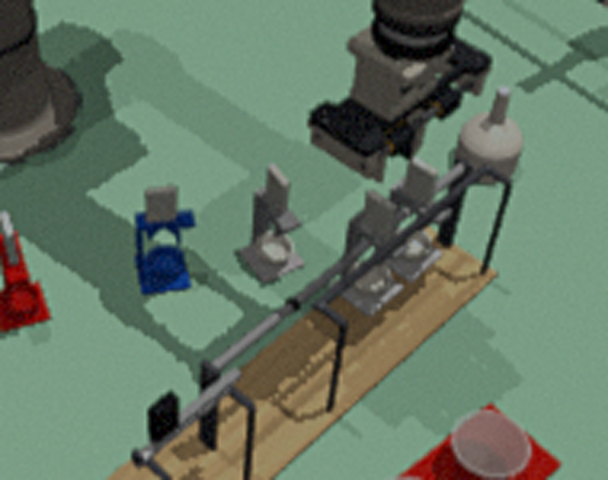

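Both hang correctly, at (420,180) and (375,220), and A stands unmoved at (272,225). I fetch A.

```bash
python3 -m handwheel '[[[0,0,5],[0.04,-0.001,0],0.6],[[0,0,12],[0.085,-0.003,0],0.6],[[0,0,17.3],[0.125,-0.005,0.02],0.6],[[0,0,17.3],[0.135,-0.005,0.03],0.6],[[0,0,17.3],[0.135,-0.005,0.05],0.6],[[0,0,17.3],[0.135,-0.005,0.06],0.6],[[0,0,17.3],[0.135,-0.005,0.06],0.6],[[0,0,17.3],[0.135,-0.005,0.06],0.6]]'
python3 -c "
from h import *
snap('scene');plan(435,122,106,np.pi-.19);print(fitcar(435,122,-.19,cams=('scene',)))"
```

```text
time: 22.45
tool_pos: [435.5, 122.2, 185.5]
tcp_rot: [-3.141, -0.001, 2.952]
contact_force: [0.1, -0.6, 0.3]
grip_width: 55.3
finger_force: 0.0
tcp [435.7 122.2 185.9] yaw 2.951 -> turn z -0.0 shift [ 0.0007 -0.0004  0.0799] force [ 0.7  0.2 -1.2] grip 54.7
(array([ 4.3434e+02,  1.2351e+02, -2.2300e-01]), np.float64(101.84705882352941), [np.float64(1021.0)])
```

```bash
python3 -m handwheel '[[[0,0,0],[0,0,0.04],0.6],[[0,0,0],[0,0,0.07],0.6],[[0,0,0],[0,0,0.079],0.6],[[0,0,0],[0,0,0.079],0.6],[[0,0,0],[0,0,0.079],0],[[0,0,0],[0,0,0.079],0],[[0,0,0],[0,0,0.079],0],[[0,0,0],[0,0,0.079],0],[[0,0,0],[0,0,0.079],0],[[0,0,0],[0,0,0.079],0],[[0,0,0],[0,0,0.079],0],[[0,0,0],[0,0,0.079],0]]'; python3 -c "
from h import *
x,y,z=tool()[0];plan(*rail(-110,-57),z+95,np.pi+YAW);plan(*rail(-110,60),z+95,np.pi+YAW)"
```

```text
time: 23.7
tool_pos: [435.0, 122.2, 106.5]
tcp_rot: [-3.141, -0.001, 2.952]
contact_force: [-0.3, -0.4, -1.4]
grip_width: 10.0
finger_force: 30.0
tcp [435.  122.2 106.5] yaw 2.952 -> turn z -17.3 shift [-0.079  -0.1672 -0.095 ] force [-0.3 -0.4 -1.4] grip 10.0
tcp [435.  122.2 106.5] yaw 2.952 -> turn z -17.3 shift [-0.0442 -0.0555 -0.095 ] force [-0.3 -0.4 -1.4] grip 10.0
```

```bash
python3 -m handwheel '[[[0,0,0],[0,0,-0.03],0],[[0,0,0],[0,0,-0.07],0],[[0,0,0],[0,0,-0.095],0],[[0,0,-7],[-0.03,-0.01,-0.095],0],[[0,0,-14],[-0.05,-0.05,-0.095],0],[[0,0,-17.3],[-0.065,-0.09,-0.095],0],[[0,0,-17.3],[-0.075,-0.13,-0.095],0],[[0,0,-17.3],[-0.079,-0.155,-0.095],0],[[0,0,-17.3],[-0.079,-0.1672,-0.095],0],[[0,0,-17.3],[-0.079,-0.1672,-0.095],0],[[0,0,-17.3],[-0.079,-0.1672,-0.095],0]]'; python3 -c "
from h import *
plan(*rail(0,-57),201.5,np.pi+YAW)"
```

```text
time: 24.8
tool_pos: [481.0, -56.1, 201.5]
tcp_rot: [3.141, -0.0, -3.03]
contact_force: [1.0, 0.5, -2.4]
grip_width: 9.6
finger_force: 30.0
tcp [481.  -56.1 201.5] yaw -3.03 -> turn z -0.0 shift [-0.11   -0.0008 -0.    ] force [ 1.   0.5 -2.4] grip 9.6
```

```bash
python3 -m handwheel '[[[0,0,0],[-0.02,0,0],0],[[0,0,0],[-0.04,0,0],0],[[0,0,0],[-0.06,0,0],0],[[0,0,0],[-0.075,0,0],0],[[0,0,0],[-0.09,0,0],0],[[0,0,0],[-0.1,0,0],0],[[0,0,0],[-0.11,0,0],0],[[0,0,0],[-0.11,0,0],0],[[0,0,0],[-0.11,0,0],0]]' && python3 -m handwheel '[[[0,0,0],[0,0,0.012],0],[[0,0,0],[0,0,0.022],0],[[0,0,0],[0,0,0.03],0],[[0,0,0],[0,0,0.034],0],[[0,0,0],[0,0,0.037],0],[[0,0,0],[0,0,0.038],0],[[0,0,0],[0,0,0.038],0]]'
```

```text
time: 25.7
tool_pos: [590.2, -44.3, 201.5]
tcp_rot: [3.142, -0.001, -3.029]
contact_force: [0.5, -0.3, -3.1]
grip_width: 9.8
finger_force: 30.0
time: 26.4
tool_pos: [590.7, -44.7, 163.8]
tcp_rot: [-3.141, 0.0, -3.03]
contact_force: [-1.0, 0.4, -2.5]
grip_width: 9.9
finger_force: 30.0
```

```bash
python3 -m handwheel '[[[0,0,0],[0.0005,0,0.0005],0],[[0,0,0],[0.0005,0.015,0.0005],0],[[0,0,0],[0.0005,0.035,0.0005],0],[[0,0,0],[0.0005,0.055,0.0005],0],[[0,0,0],[0.0005,0.075,0.0005],0],[[0,0,0],[0.0005,0.095,0.0005],0],[[0,0,0],[0.0005,0.11,0.0005],0],[[0,0,0],[0.0005,0.117,0.0005],0],[[0,0,0],[0.0005,0.117,0.0015],0],[[0,0,0],[0.0005,0.117,0.0015],0]]' && python3 -m handwheel '[[[0,0,0],[0,0,0],0.4],[[0,0,0],[0,0,0],0.4],[[0,0,0],[0,0,0],0.4],[[0,0,0],[0,0,0],0.4],[[0,0,0],[0,0,-0.03],0.4],[[0,0,0],[0,0,-0.06],0.4],[[0,0,0],[0,0,-0.1],0.4],[[0,0,0],[0,0,-0.1],0.5]]'
python3 - <<'E'
from h import *
s=snap('scene');print(unrail(tool()[0]));plan(*rail(29,-207),285,np.pi/2+YAW)
cv2.imwrite('pics/s8.png',cv2.resize(s['image'][120:270,260:450,::-1],None,fx=3.2,fy=3.2,interpolation=cv2.INTER_CUBIC))
E
```

```text
time: 27.4
tool_pos: [577.0, 71.2, 162.1]
tcp_rot: [-3.141, -0.0, -3.03]
contact_force: [1.1, -0.2, -1.7]
grip_width: 9.9
finger_force: 30.0
time: 28.2
tool_pos: [579.4, 71.5, 268.2]
tcp_rot: [-3.14, 0.011, -3.03]
contact_force: [0.2, 0.1, 0.2]
grip_width: 41.1
finger_force: 0.0
[ 1.01829284 59.75527084]
tcp [578.3  71.5 265.3] yaw -3.03 -> turn z 90.0 shift [-0.0282 -0.2668 -0.0193] force [ 0.2 -0.2 -1.7] grip 43.7
```

View pics/s8.png

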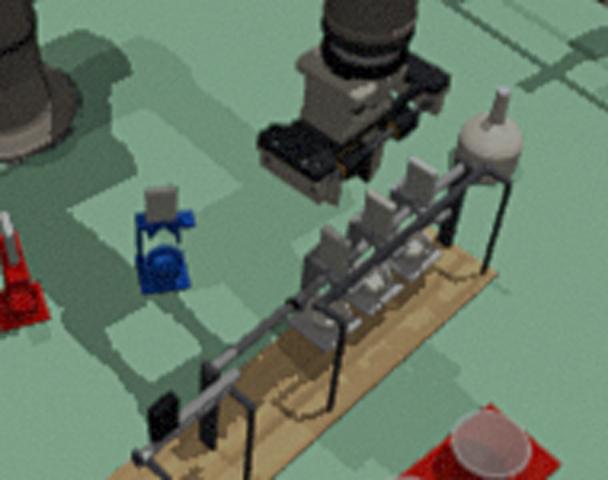

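All three hang in a row past the mark. I move back to the keeper grip, and check by depth that no fourth carrier is left on the surface.

```bash
python3 -m handwheel '[[[0,0,8],[-0.005,-0.03,-0.02],0.6],[[0,0,90],[-0.0282,-0.2668,-0.02],0.6],[[0,0,90],[-0.0282,-0.2668,-0.02],0.6],[[0,0,90],[-0.0282,-0.2668,-0.02],0.6],[[0,0,90],[-0.0282,-0.2668,-0.02],0.6],[[0,0,90],[-0.0282,-0.2668,-0.02],0.6],[[0,0,90],[-0.0282,-0.2668,-0.02],0.6],[[0,0,90],[-0.0282,-0.2668,-0.02],0.6],[[0,0,90],[-0.0282,-0.2668,-0.02],0.6],[[0,0,90],[-0.0282,-0.2668,-0.02],0.6],[[0,0,90],[-0.0282,-0.2668,-0.02],0.6],[[0,0,90],[-0.0282,-0.2668,-0.02],0.6]]'
python3 - <<'E'
from h import *
plan(*rail(29,-207),180,np.pi/2+YAW)
for n in('top','scene'):
    c=snap(n);W=cloud(c);x,y,z=W[...,0],W[...,1],W[...,2]
    m=(z>100)&(z<160)&(x>-100)&(x<900)&(abs(y)<700)
    k,l,st,_=cv2.connectedComponentsWithStats(m.astype(np.uint8))
    for i in range(1,k):
        if st[i,4]>10:q=W[l==i];print(n,q.mean(0).round(),st[i,4],c['image'][l==i].mean(0).round())
c=load('scene');cv2.imwrite('pics/s9.png',cv2.resize(c['image'][:,:,::-1],None,fx=1.25,fy=1.25))
E
```

```text
time: 29.45
tool_pos: [634.4, -190.4, 280.7]
tcp_rot: [-3.14, -0.001, 1.682]
contact_force: [-0.2, -0.1, -0.6]
grip_width: 55.3
finger_force: 0.0
tcp [ 634.4 -190.4  280.7] yaw 1.682 -> turn z -0.1 shift [-0.0003  0.0017  0.1007] force [-0.2 -0.1 -0.6] grip 55.3
top [824. -21. 127.] 1661 [118.  32.  27.]
top [ 793. -611.  137.] 414 [54. 56. 53.]
top [ 648. -106.  147.] 27 [57. 64. 55.]
top [610. 300. 133.] 14 [53. 69. 54.]
top [567. 110. 145.] 709 [84. 79. 74.]
top [ 494. -435.  121.] 153 [ 92. 105.  98.]
top [478. 450. 119.] 33 [104. 103. 103.]
top [ 57. -17. 135.] 97 [17. 15. 12.]
top [ -72. -639.  135.] 778 [91. 58. 27.]
scene [ 47. -20. 131.] 390 [41. 40. 37.]
scene [483. 451. 117.] 32 [106. 109. 104.]
scene [556. 237. 146.] 165 [81. 84. 83.]
scene [ -63. -644.  131.] 717 [96. 73. 46.]
scene [615. 302. 132.] 28 [44. 57. 48.]
scene [563. 131. 147.] 108 [81. 84. 82.]
scene [592. 216. 146.] 27 [74. 75. 73.]
scene [ 316. -162.  125.] 76 [92. 77. 70.]
scene [600. 146. 144.] 27 [75. 76. 76.]
scene [574.  49. 145.] 156 [82. 85. 84.]
scene [610.  74. 148.] 26 [79. 80. 80.]
scene [646.  25. 132.] 27 [34. 32. 30.]
scene [ 650. -169.  146.] 197 [65. 62. 57.]
scene [838. -32. 124.] 1698 [123.  35.  30.]
scene [ 492. -430.  120.] 287 [ 96. 114. 106.]
scene [828. -68. 150.] 289 [127. 102.  98.]
scene [ 784. -600.  143.] 129 [100. 106. 106.]
```

View pics/s9.png

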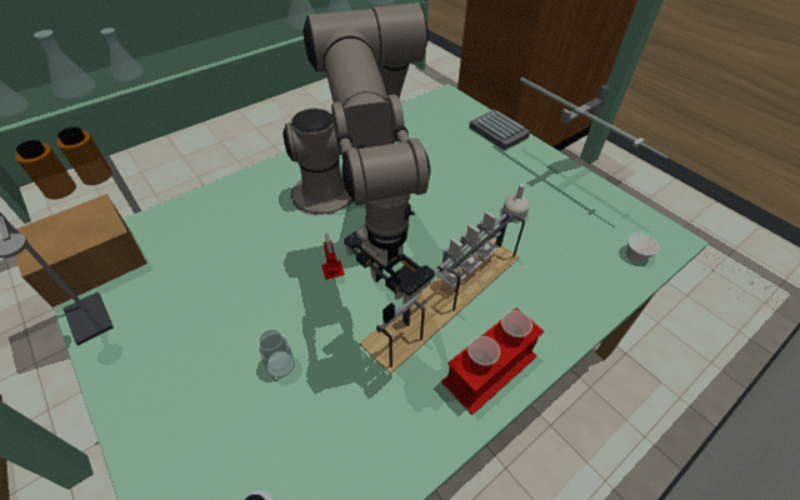

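No fourth carrier remains, and the beakers and funnel are in place. I grip the keeper and close it.

```bash
python3 - <<'E'
from h import *
W=cloud(load('scene'));z=W[...,2];m=(z>175)&(z<208)&(W[...,1]>0)&(W[...,1]<300)&(W[...,0]>520)&(W[...,0]<620)
k,l,st,_=cv2.connectedComponentsWithStats(m.astype(np.uint8))
for i in range(1,k):
    if st[i,4]>8:q=W[l==i];print(unrail(q.mean(0)).round(1),q.max(0).round(),st[i,4])
E
python3 -m handwheel '[[[0,0,0],[0,0.0015,0.04],0.5],[[0,0,0],[0,0.0015,0.08],0.5],[[0,0,0],[0,0.0015,0.1],0.5],[[0,0,0],[0,0.0015,0.1],0.5],[[0,0,0],[0,0.0015,0.1],0],[[0,0,0],[0,0.0015,0.1],0],[[0,0,0],[0,0.0015,0.1],0],[[0,0,0],[0,0.0015,0.1],0],[[0,0,0],[0,0.0015,0.1],0],[[0,0,0],[0,0.0015,0.1],0],[[0,0,0],[0,0.0015,0.1],0],[[0,0,0],[0,0.0015,0.1],0]]'; python3 -c "
from h import *
print(unrail(tool()[0]))"
```

```text
[  0.7 201.6] [579. 224. 207.] 76
[  1.2 130.4] [587. 151. 206.] 77
[ 1.9 58.9] [596.  79. 206.] 80
time: 30.75
tool_pos: [635.9, -190.4, 183.2]
tcp_rot: [-3.141, 0.001, 1.683]
contact_force: [-4.6, 0.3, 6.1]
grip_width: 13.9
finger_force: 30.0
[  28.92953381 -206.95650218]
```

```bash
python3 -m handwheel '[[[0,0,0],[0.012,0,0],0],[[0,0,0],[0.027,0,0],0],[[0,0,0],[0.042,0,0],0],[[0,0,0],[0.057,0,0],0],[[0,0,0],[0.07,0,0],0],[[0,0,0],[0.082,0,0],0],[[0,0,0],[0.092,0,0],0],[[0,0,0],[0.1,0,0],0],[[0,0,0],[0.106,0,0],0],[[0,0,0],[0.11,0,0],0],[[0,0,0],[0.113,0,0],0],[[0,0,0],[0.113,0,0],0]]'; python3 -c "
from h import *
print(unrail(tool()[0]))"
```

```text
time: 31.95
tool_pos: [623.6, -81.6, 183.2]
tcp_rot: [3.142, 0.007, 1.682]
contact_force: [-3.5, -12.6, 3.5]
grip_width: 13.8
finger_force: 30.0
[ 28.86457765 -97.45360543]
```

```bash
python3 -m handwheel '[[[0,0,0],[0.002,0,0],0],[[0,0,0],[0.003,0,0],0],[[0,0,0],[0.003,0,0],0]]' && python3 -m handwheel '[[[0,0,0],[-0.004,0,0],0],[[0,0,0],[-0.004,0,0],0.5],[[0,0,0],[-0.004,0,0],0.5],[[0,0,0],[-0.004,0,0],0.5],[[0,0,0],[-0.004,0,0],0.5],[[0,0,0],[-0.004,0,-0.04],0.5],[[0,0,0],[-0.004,0,-0.08],0.5],[[0,0,0],[-0.004,0,-0.12],0.5],[[0,0,0],[-0.004,0,-0.12],0.5],[[0,0,0],[-0.004,0,-0.12],0.5]]'
python3 - <<'E'
from h import *
for n in('scene','top'):
    W=cloud(snap(n));z=W[...,2];m=(z>175)&(z<214)&(W[...,1]>-250)&(W[...,1]<300)&(W[...,0]>520)&(W[...,0]<660)
    k,l,st,_=cv2.connectedComponentsWithStats(m.astype(np.uint8))
    for i in range(1,k):
        if st[i,4]>8:q=W[l==i];print(n,unrail(q.mean(0)).round(1),q.max(0).round(),st[i,4])
s=load('scene');cv2.imwrite('pics/s10.png',cv2.resize(s['image'][120:270,260:450,::-1],None,fx=4,fy=4,interpolation=cv2.INTER_CUBIC))
E
```

```text
time: 32.25
tool_pos: [623.6, -81.5, 183.2]
tcp_rot: [3.141, 0.01, 1.68]
contact_force: [-2.5, -21.3, 1.4]
grip_width: 13.8
finger_force: 30.0
time: 33.25
tool_pos: [624.1, -78.6, 302.9]
tcp_rot: [3.14, 0.001, 1.683]
contact_force: [-1.0, 0.5, -1.2]
grip_width: 45.9
finger_force: 0.0
scene [  1.2 201.9] [579. 222. 207.] 78
scene [  2.5 130.9] [588. 150. 206.] 62
scene [  32.  -101.6] [632. -68. 213.] 93
top [-2.4 59.4] [594.  75. 208.] 39
top [ -3.7 130.5] [585. 148. 207.] 46
top [ -5.2 201.5] [573. 218. 206.] 47
```

View pics/s10.png

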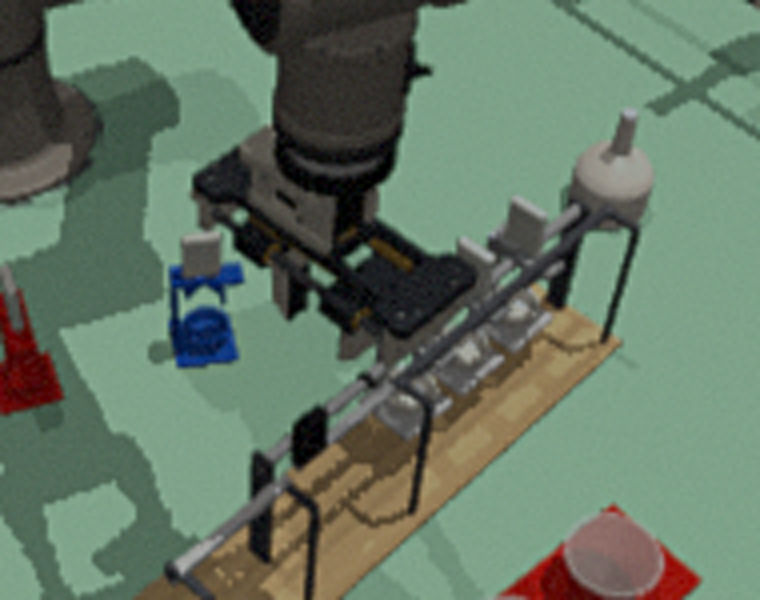

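The keeper is at its locked stop (grip at (310,435), travel ≈110 mm, 21 N at the stop). All three carriers hang at y≈59, 130 and 201 mm, and the gripper is clear.

```bash
python3 -c "
from plant import close_job
print(close_job())"
```

```text
the job is handed in; nothing more can be done
None
```

The job is handed in, though no verdict came back: all three carriers present hang past the mark (about 59, 130 and 201 mm along the parking side), the keeper is against its locked stop, and the beakers and Büchner funnel were left alone.

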